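# Check the stop of a belt tensioner and flag the result

### The arm

A 6-joint arm with a two-finger parallel gripper is mounted at the origin on the work surface. World frame = base frame: x ahead of the robot, y to its left, z up, the work surface at z = 0. Lengths are in m, angles in rad, forces in N, time in s.
With the tool pointing down it reaches from about 0.425 to 1.125 m from the base axis. Payload 14.9 kg.
Tool frame: the origin (TCP) lies midway between the tips of the shut fingers; the grasp point (between the pads) lies 19 mm behind it; y points along the fingers, x is the direction in which the jaws open and shut, and the axes are right-handed (so a half turn about y gives the same grasp; the last joint's range is limited). The gripper opens to 91 mm and grips with 3 to 60 N. Pads are 32 mm wide; open, the fingers measure 118 mm over their backs; the gripper's body (76 mm by 178 mm) begins 60 mm behind the grasp point.
Start: joints at [-0.033, 0.379, 1.734, -0, 1.028, -0.033], TCP at [0.7, -0, 0.214] pointing down, gripper open.
Joint ranges: [-2.77, 2.77], [-0.74, 2.19], [0, 2.66], [-1.06, 4.2], [0.31, 2.87], [-3.08, 3.08]. Speed limits (rad/s): [1.89, 1.89, 2.39, 3.14, 3.14, 3.14].

### API

Orientations are given as [roll, pitch, yaw] about the fixed x, y, z axes, in that order (R = Rz(yaw) Ry(pitch) Rx(roll)).
In Python, from cell import robot gives the robot as it stands. The module is installed in compiled form; this text tells all that it offers.
- The arm moves only by the tool step_arm, never from a script. Its argument "moves" is a list that holds one entry, the list of rows, each a list of 7 numbers: the turn, a rotation vector about the world's x, y, z in units of 5 degrees (1.0 is 5 degrees), then the shift along the world's x, y, z in units of 40 mm (1.0 is 40 mm), then the finger opening in mm, from 0 to 91.2. A call has 1 to 20 rows; each row is the pose to reach, as a shift and turn from the pose measured when the call began; what a row does not reach only later rows make up. A row lasts 1/10 s, in which the tool goes at most 50 mm and 8.59 degrees, less where a joint would pass 70% of its speed; a pose out of reach is approached as far as the arm can. A call with a gripper value outside its range is refused whole. The fingers move at their own pace and stop on an object; "newtons" is the grip in N (left out, the last holds). Time passes only in rows, so rows that repeat a pose let the fingers close. It gives the time, the measured TCP pose, the force and the opening at its end, in the units of the state.
- robot.get_state(): the state, without advancing time (a new reading comes with each control period).
- robot.snapshot(name): name is "scene" or "side" or "wrist"; returns a dict with "frame" (480x640x3 uint8, red, green, blue), "camera_matrix" (3x3 intrinsics, pixels), "rvec" (rotation vector, rad) and "tvec" (3), from world to camera coordinates, as OpenCV has them. Camera axes: x right, y down, z forward; pixel columns grow to the right and rows downward; lengths in m; the calibration is good to about 2 mm. A picture is of the moment at which its call begins. There is no depth.
- robot.finish_job(): hands the job in, once; it reports no verdict.
The state is a dict: "time": time; "joint_positions": joint angles; "qd": joint speeds; "joint_efforts": joint torques, N m; "tool_pos": TCP position; "orientation": TCP orientation; "wrist_force": force on the tool from outside, world axes, zero at the start; "ft_torque": the same for the moment, N m; "width": finger opening in m.
Only numpy, scipy, OpenCV 4.12 (cv2) and the standard library are available. Lean on these libraries where they do the work, as an engineer would, in place of code of your own. Each camera call takes 0.05 s, during which the arm holds its last target.

### The job

Push the roller of the sprung tensioner arm through its travel until it comes up firm against the hidden rubber stop, hold it there for about a second with roughly 15 N, then ease the arm back to rest without letting it snap; it drags the orange telltale along the scale, so never touch the telltale. Then read where the telltale was left and push the white-knobbed result lever fully over: to its green plate if the telltale stands in the green part of the scale, to its red plate if in the red. Never press the arm with more than 25 N, and leave the copper stamp, pliers and pot alone.

Things in the scene. Friction and masses are not known exactly. Their poses are not given: they have to be found in the camera images.
- frame: Fixed grey base of a belt tensioner (x -65 to 135, y -100 to 100 mm, 12 mm thick), on a steel slab 18 mm above the work surface. Origin: on the pivot's vertical axis, at the slab's top; +x to the middle of the scale, the roller lies on the -x side. Dark drum round the pivot: radius 48, 34 mm high. Green motor box with pulley, 86 mm high, near x 55, y 175 mm
- scale (a point): Point on the scale's top at the broad white line between green and red: 104 mm from the pivot axis, 24 mm above the slab. The scale is an arc with white ticks every 5 degrees, starting at -0.5 rad from the frame's +x, counted counterclockwise from above: green for deflections 0 to 40 degrees (0.698 rad), red for 40 to 70
- jockey (a joint): Deflection of the yellow sprung arm, rad: 0 at rest, grows counterclockwise seen from above. At deflection d the roller lies in the direction pi - 0.5 + d from the frame's +x (it is pushed from the frame's +y side towards -y), the short black pointer opposite. A rubber stop hidden in the drum ends the travel somewhere from 0.4 to 1.0 rad, differently each time
- roller (a point): Centre of the black upright roller on the arm's end, where to push: 40 mm diameter, 130 mm from the pivot axis, 47 to 99 mm above the slab (centre 73). The bar below is 22 mm wide, 35 to 47 mm above the slab; beside it is bare slab. The spring pushes back here with about 2.5 N at rest, 6 N at 1 rad; on the stop the force rises steeply, by about 2 N per mm
- stop: The rubber stop inside the drum, out of sight, that ends the travel of the arm; origin on the pivot axis, at the top of the slab. Where it bites is to be found by feel
- telltale (a joint): Deflection reading of the orange telltale needle, rad, on the same scale and in the same sense as the arm's. It lies over the black pointer, from the pivot to 118 mm out, 51 to 55 mm above the slab. The arm drags it along (they read alike when touching) and friction keeps it where the arm left it
- telltale_tip (a point): Tip of the orange telltale needle, over the scale, 118 mm from the pivot axis, 53 mm above the slab
- flag (a joint): Result lever, rad: 0 = fully over to its red plate, 1.0 = fully over to its green plate, starts about upright at 0.5; stays where it is left, takes about 1 N to push
- flag_base: Fixed grey block of the result lever, 70 x 50 x 25 mm (70 along its own x); origin under its centre at the slab's top. The lever swings along the block's x: the green plate lies flat beside the block on its +x side (world left), the red on its -x side. Plates are 50 x 60 mm, 6 mm thick
- flag_tip (a point): Centre of the lever's white ball knob, 26 mm diameter, 80 mm from the lever's pivot axis, which lies 22 mm above the block's underside; the knob's centre is 102 mm above the slab when upright, 92 mm when fully over, 38 mm to either side
- stamp: Bystander: copper printing stamp, 92 mm across, 60 mm high with its wire handle; origin under its centre
- pliers: Bystander: pliers with blue grips, about 180 mm long, 65 mm wide, 14 mm high, lying flat along its x; origin near the middle of its length, on its underside
- pot: Bystander: white pot with dark lid, 60 mm diameter, 70 mm high; origin under its centre

How it is judged:
By the outcome, as a careful person would: the job done as asked, in the order asked, and still so for the second after the job is handed in, with the robot touching nothing.
It also fails if it takes over 64 s, if anything falls off the work surface, if the arm or the gripper's body presses on something with over 40 N, if the wrist force passes 120 N, or if a joint passes its speed limit or range.

## Working session

There is one attempt and no reset: what is moved stays moved. The work goes in short steps, Python scripts to look and compute and a tool call to move; the robot and the scene stay as the last step left them, time stands still between calls to the robot, and variables do not carry over. Pictures are saved under pics/ and viewed, and the job is handed in when it is done.

Besides the shell and the picture viewer there is one more tool, called after "Request:" as name(argument=value, ...) on one line, values as JSON. step_arm: Moves the arm, as the interface text tells. Its arguments: {"type":"object","properties":{"moves":{"type":"array"},"newtons":{"type":"number"}},"required":["moves"]}

```bash
mkdir -p pics
cat > h.py <<'E'
import numpy as np, cv2
from cell import robot
def snap(name,fn):
    s=robot.snapshot(name); cv2.imwrite('pics/'+fn+'.png',s['frame'][:,:,::-1]); np.savez('pics/'+fn+'.npz',**{k:np.array(v) for k,v in s.items()}); return s
def ray(fn,px):
    s=np.load('pics/'+fn+'.npz'); K=s['camera_matrix'];R=cv2.Rodrigues(s['rvec'])[0];t=s['tvec'].reshape(3)
    p=cv2.undistortPoints(np.array([[px]],float),K,None)[0,0]
    return -R.T@t, R.T@np.array([p[0],p[1],1])
def atz(fn,px,z):
    c,d=ray(fn,px); return c+d*(z-c[2])/d[2]
def proj(fn,P):
    s=np.load('pics/'+fn+'.npz'); return cv2.projectPoints(np.array(P,float).reshape(-1,3),s['rvec'],s['tvec'],s['camera_matrix'],None)[0].reshape(-1,2)
def crop(fn,x0,y0,x1,y1,k,out):
    im=cv2.imread('pics/'+fn+'.png')[y0:y1,x0:x1]; cv2.imwrite('pics/'+out+'.png',cv2.resize(im,None,fx=k,fy=k,interpolation=cv2.INTER_CUBIC))
E
python3 - <<'E'
from h import *
for n in ['scene','side','wrist']: snap(n,n+'0')
print(robot.get_state())
E
```

```text
{'time': 0.15, 'joint_positions': array([-3.33008274e-02,  3.79297580e-01,  1.73460323e+00, -2.86915434e-05,
        1.02849746e+00, -3.32730680e-02]), 'qd': array([ 0.00064812, -0.00261203, -0.00133418,  0.00067025,  0.00134966,
       -0.0014871 ]), 'joint_efforts': array([-6.05650021e-04, -7.64114213e+01, -4.34656477e+01,  6.51094434e-02,
        4.09642188e-02, -4.73684588e-05]), 'tool_pos': array([ 6.99723462e-01, -3.67068842e-06,  2.13453803e-01]), 'orientation': array([-1.57079408e+00,  8.05990406e-04, -1.29406945e-05]), 'wrist_force': array([ 0.17695667, -0.49794965, -0.32084422]), 'ft_torque': array([-0.01700309,  0.06289434, -0.00684996]), 'width': 0.09108924258860693}
```

View pics/scene0.png

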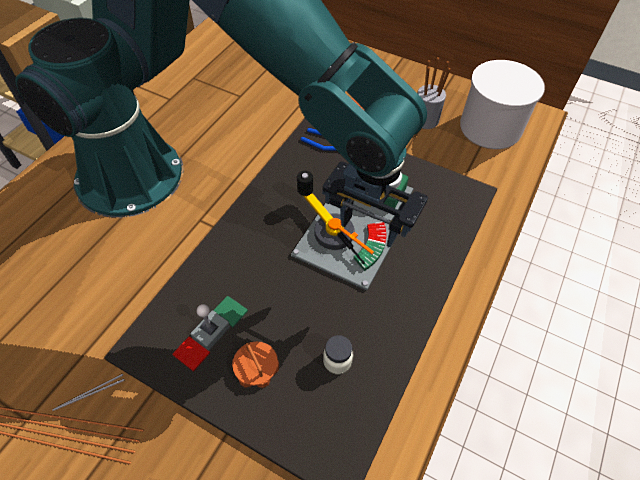

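View pics/side0.png

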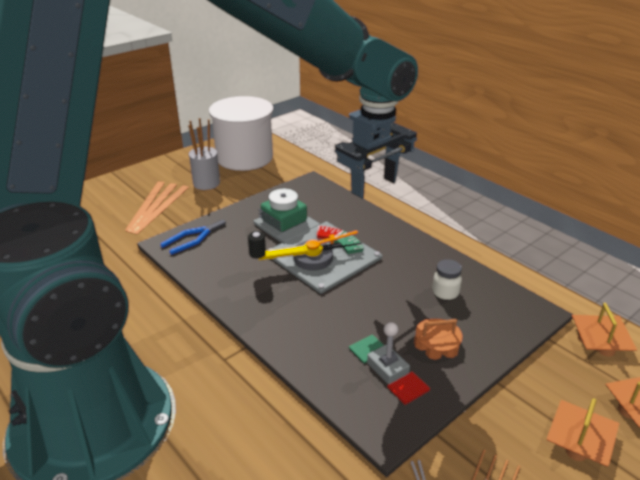

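View pics/wrist0.png

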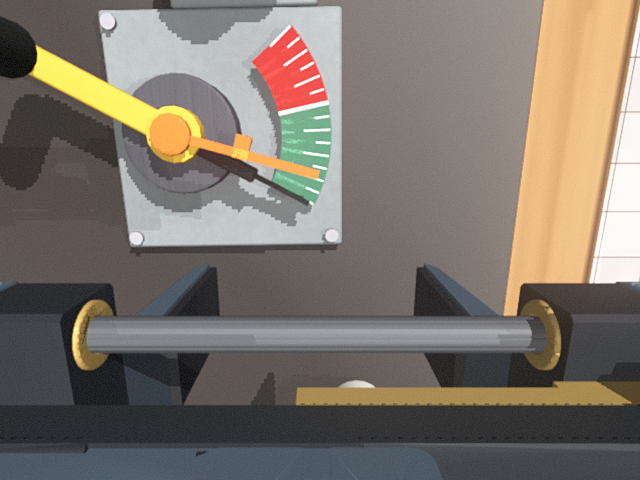

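Run:
```python
from h import *
for p in [(341,7),(341,245),(130,247),(98,10)]: print(p,atz('wrist0',p,0.030).round(4))
print('pivot',atz('wrist0',(170,135),0.075).round(4))
for p in [(345,0)]: pass
for n in ['scene0','side0','wrist0']: print(n, ray(n,(320,240)))
crop('scene0',260,140,460,300,4,'c1')
crop('scene0',160,270,380,410,3.6,'c2')
crop('side0',220,180,420,310,4,'c3')
```

```text
(341, 7) [0.7191 0.1784 0.03  ]
(341, 245) [ 0.7222 -0.0201  0.03  ]
(130, 247) [ 0.5245 -0.0221  0.03  ]
(98, 10) [0.5221 0.1764 0.03  ]
pivot [0.5878 0.0778 0.075 ]
scene0 (array([ 0.89287467, -0.57388485,  1.03204748]), array([-0.26742428,  0.50636226, -0.81984273]))
side0 (array([-0.16674782, -0.81232371,  0.89434225]), array([ 0.54086967,  0.61777074, -0.57105615]))
wrist0 (array([0.69978454, 0.06996512, 0.38395262]), array([ 0.00761219, -0.23413345, -0.97233872]))
```

View pics/c1.png

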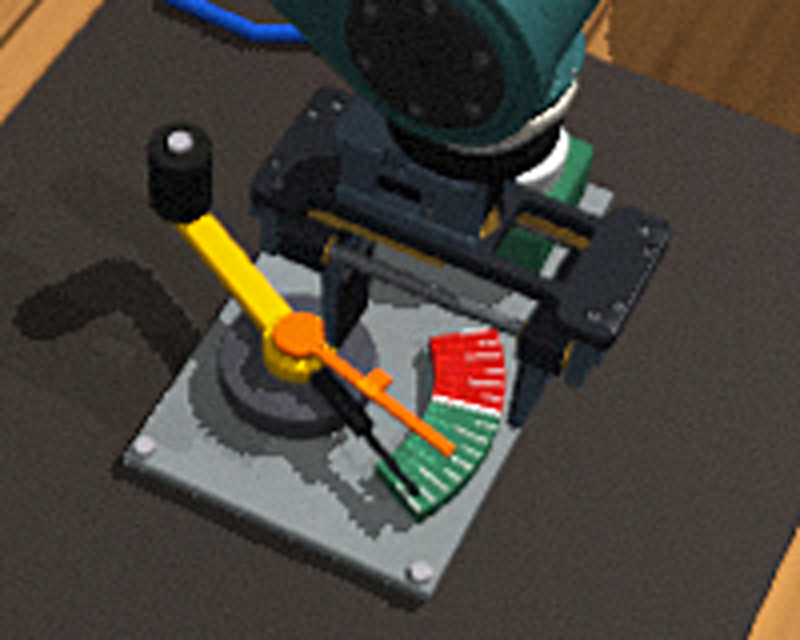

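View pics/c2.png

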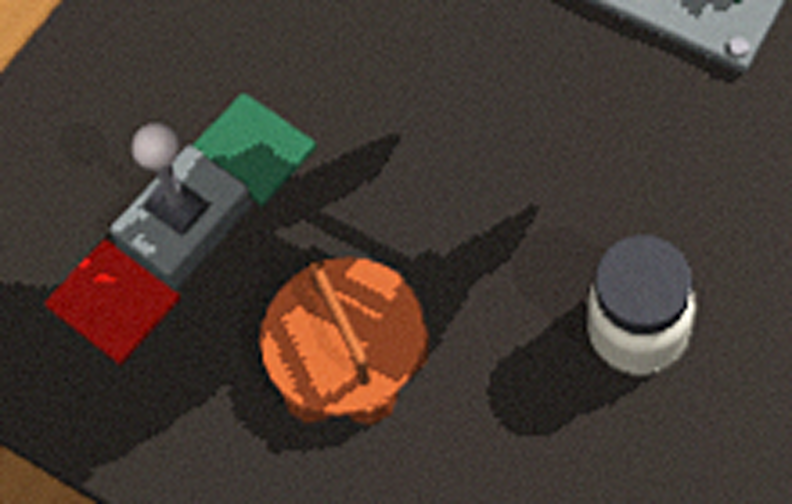

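View pics/c3.png

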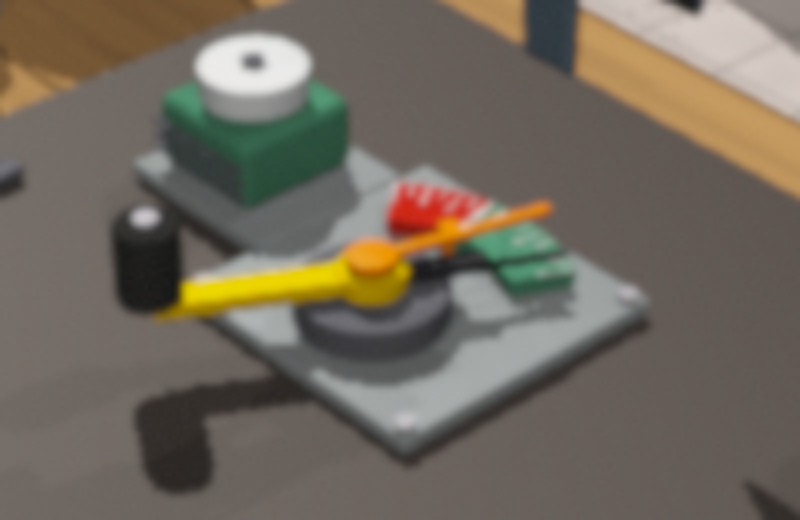

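Run:
```python
from h import *
f=lambda p:(160+p[0]/3.6,270+p[1]/3.6)
for n,p,z in [('g1',(243,93),.024),('g2',(315,147),.024),('r1',(46,304),.024),('r2',(120,363),.024),('knob',(155,147),.12),('stamp',(343,340),.05),('pot',(643,283),.088),]:
  print(n,atz('scene0',f(p),z).round(4))
def tri(a,pa,b,pb):
  c1,d1=ray(a,pa);c2,d2=ray(b,pb)
  s=np.linalg.lstsq(np.c_[d1,-d2],c2-c1,rcond=None)[0]
  return c1+d1*s[0],c2+d2*s[1]
print('knob tri',tri('scene0',f((155,147)),'side0',(391.5,329)))
print('rollertop',tri('scene0',(260+180/4,140+142/4),'side0',(220+146/4,180+217/4)))
print('pivot',tri('scene0',(260+298/4,140+330/4),'side0',(220+372/4,180+256/4)))
for p in [(343,.5)]: pass
crop('side0',330,240,480,420,4,'c4')
print(proj('scene0',[[.472,.1385,.117]])*1)
```

```text
g1 [ 0.4565 -0.1867  0.024 ]
g2 [ 0.5164 -0.1961  0.024 ]
r1 [ 0.4364 -0.3565  0.024 ]
r2 [ 0.4952 -0.3641  0.024 ]
knob [ 0.475  -0.2752  0.12  ]
stamp [ 0.606  -0.2983  0.05  ]
pot [ 0.7428 -0.2018  0.088 ]
knob tri (array([ 0.4759398 , -0.27586079,  0.1219893 ]), array([ 0.4762288 , -0.27688126,  0.12152272]))
rollertop (array([0.47337969, 0.13653659, 0.12150641]), array([0.47377792, 0.13538192, 0.12042205]))
pivot (array([0.58663119, 0.07730917, 0.07607288]), array([0.58767596, 0.07406122, 0.07352574]))
[[304.93104392 176.02432375]]
```

View pics/c4.png

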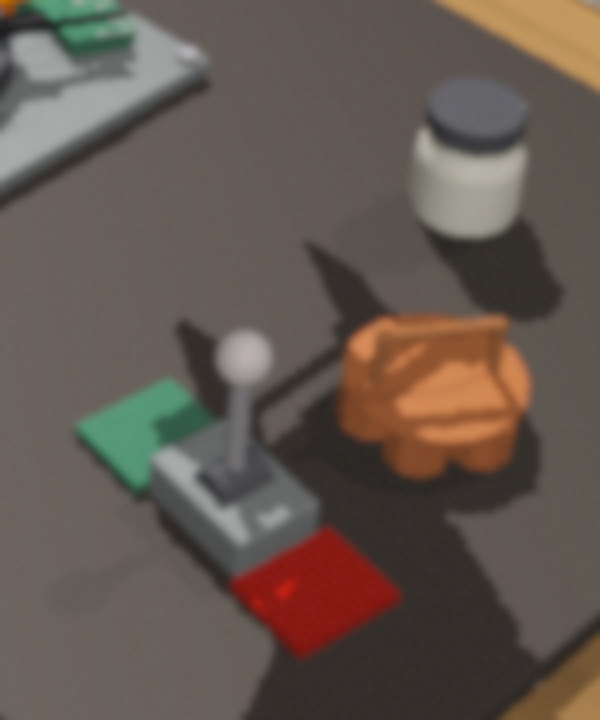

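Request:
step_arm(moves=[[[0,0,-2,-1.5,1.5,0,0],[0,0,-4,-3,3,0,0],[0,0,-5.6,-4.2,4.2,0,0],[0,0,-5.6,-5.04,4.65,0,0],[0,0,-5.6,-5.04,4.65,0,0],[0,0,-5.6,-5.04,4.65,0,0],[0,0,-5.6,-5.04,4.65,0,0],[0,0,-5.6,-5.04,4.65,0,0],[0,0,-5.6,-5.04,4.65,-1,0],[0,0,-5.6,-5.04,4.65,-2,0],[0,0,-5.6,-5.04,4.65,-2,0],[0,0,-5.6,-5.04,4.65,-2,0]]])

```text
time: 1.35
tool_pos: [0.4987, 0.1854, 0.1337]
orientation: [-1.572, 0.002, -0.49]
wrist_force: [0.5, 0.2, 0.4]
width: 0.0004
```

Run:
```python
from h import *
snap('scene','scene1');snap('side','side1')
s=robot.get_state(); print(s)
crop('scene1',260,80,460,240,4,'c5');crop('side1',200,140,400,290,4,'c6')
```

```text
{'time': 1.45, 'joint_positions': array([3.12418816e-01, 2.33126753e-01, 2.10729921e+00, 8.38494884e-04,
       7.99492806e-01, 8.01161932e-01]), 'qd': array([ 0.00517583, -0.0114501 ,  0.00146572,  0.00035902, -0.00570394,
       -0.00076348]), 'joint_efforts': array([-1.58761824e-01, -5.38128090e+01, -3.45360446e+01,  5.41541737e-02,
        1.53734429e-03, -7.33842520e-03]), 'tool_pos': array([0.49959685, 0.18602314, 0.13527098]), 'orientation': array([-1.56917528e+00, -7.32224514e-04, -4.89327697e-01]), 'wrist_force': array([-0.45461329, -0.82658784,  0.07817409]), 'ft_torque': array([0.00928056, 0.08975141, 0.01185538]), 'width': 0.0006098565109525209}
```

View pics/c5.png

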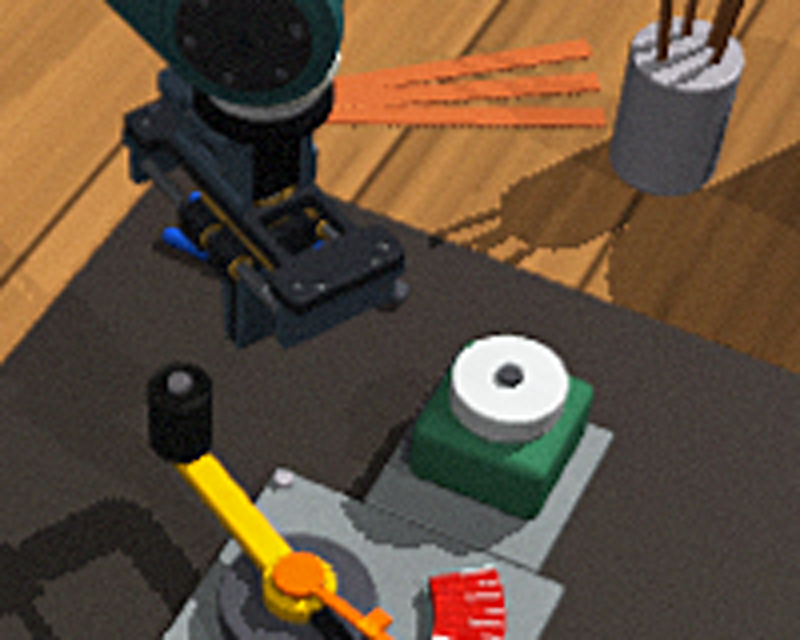

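View pics/c6.png

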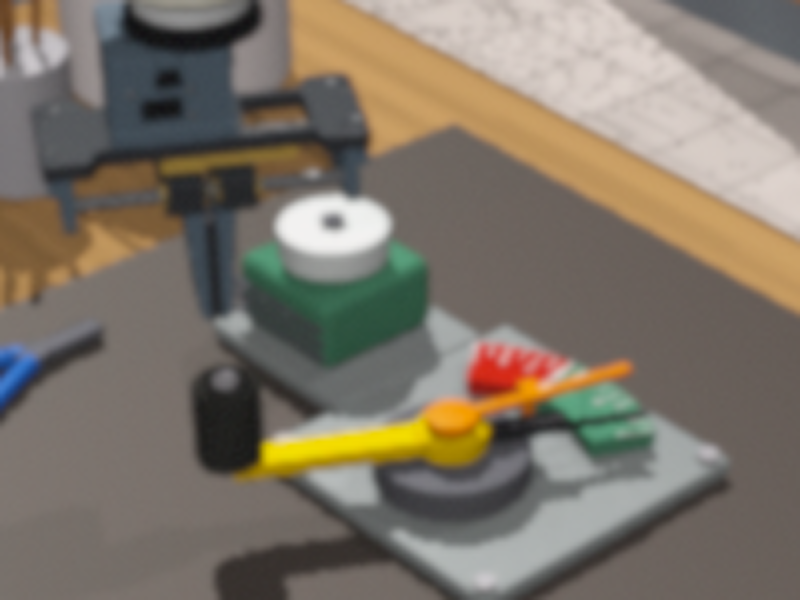

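```bash
cat > path.py <<'E'
import sys,numpy as np
from cell import robot
def tgt(d,gap=0,off=.036):
    th=np.pi-.5+.0125+d; u=np.array([np.cos(th),np.sin(th)]);t=np.array([-u[1],u[0]])
    return np.array([.587,.0777])+.13*u-(off+gap)*t, -.4875+d
if __name__=='__main__':
    s=robot.get_state(); p=s['tool_pos'];y=s['orientation'][2]
    d0=s['tool_pos'][:2]
    print(s['time'],p.round(4),y.round(3),s['wrist_force'].round(2))
    for a in sys.argv[1:]:
        d,g=map(float,a.split(',')); q,yy=tgt(d,g)
        print(a,'dyaw %.2f dx %.3f dy %.3f dz %.3f'%(np.degrees(yy-y)/5,*(q-p[:2])/.04,(.074-p[2])/.04))
E
python3 path.py 0,.019 0,.005 0,-.002
```

```text
1.45 [0.4996 0.186  0.1353] -0.489 [-0.45 -0.83  0.08]
0,.019 dyaw 0.02 dx -0.042 dy 0.029 dz -1.532
0,.005 dyaw 0.02 dx -0.206 dy -0.280 dz -1.532
0,-.002 dyaw 0.02 dx -0.288 dy -0.435 dz -1.532
```

Request:
step_arm(moves=[[[0,0,0,0,0,-0.8,0],[0,0,0,0,0,-1.5,0],[0,0,0,0,0,-1.53,0],[0,0,0,-0.1,-0.1,-1.53,0],[0,0,0,-0.2,-0.28,-1.53,0],[0,0,0,-0.2,-0.28,-1.53,0],[0,0,0,-0.2,-0.28,-1.53,0]]])

```text
time: 2.15
tool_pos: [0.4921, 0.1748, 0.0752]
orientation: [-1.568, -0.002, -0.49]
wrist_force: [0.7, -0.4, 0.6]
width: 0.0004
```

```bash
python3 path.py 0,0 0,-.004 .05,0 .1,0 .15,0 .2,0 .25,0 .3,0
python3 - <<'E'
from h import *
snap('scene','scene2')
crop('scene2',260,80,460,240,4,'c7')
E
```

```text
2.15 [0.4921 0.1748 0.0752] -0.49 [ 0.73 -0.41  0.63]
0,0 dyaw 0.03 dx -0.078 dy -0.109 dz -0.029
0,-.004 dyaw 0.03 dx -0.124 dy -0.197 dz -0.029
.05,0 dyaw 0.60 dx -0.190 dy -0.234 dz -0.029
.1,0 dyaw 1.17 dx -0.297 dy -0.365 dz -0.029
.15,0 dyaw 1.74 dx -0.396 dy -0.501 dz -0.029
.2,0 dyaw 2.32 dx -0.489 dy -0.642 dz -0.029
.25,0 dyaw 2.89 dx -0.575 dy -0.787 dz -0.029
.3,0 dyaw 3.46 dx -0.653 dy -0.936 dz -0.029
```

View pics/c7.png

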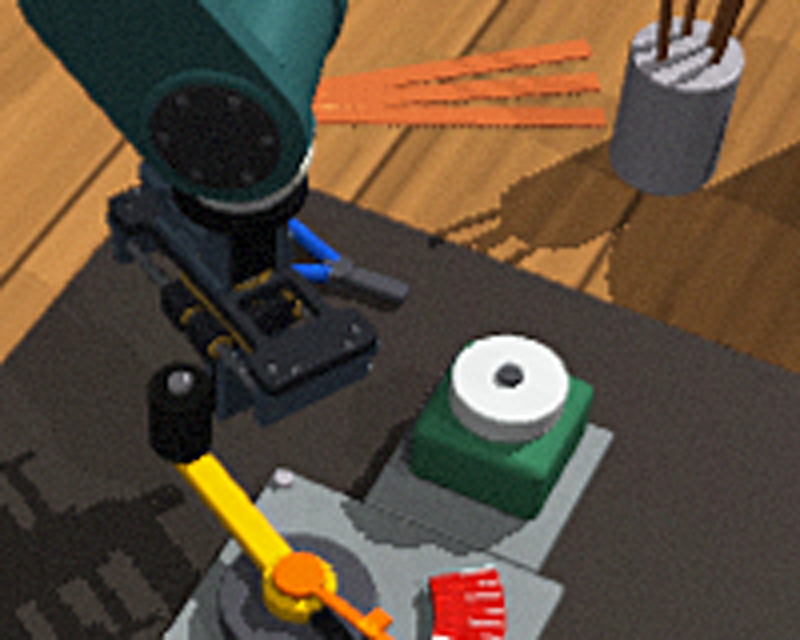

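Request:
step_arm(moves=[[[0,0,0.03,-0.04,-0.06,-0.03,0],[0,0,0.03,-0.08,-0.11,-0.03,0],[0,0,0.3,-0.13,-0.17,-0.03,0],[0,0,0.6,-0.19,-0.234,-0.03,0],[0,0,0.88,-0.243,-0.3,-0.03,0],[0,0,1.17,-0.297,-0.365,-0.03,0],[0,0,1.45,-0.347,-0.433,-0.03,0],[0,0,1.74,-0.396,-0.501,-0.03,0]]])

```text
time: 3.0
tool_pos: [0.4762, 0.1546, 0.0738]
orientation: [-1.568, -0.002, -0.336]
wrist_force: [2.9, 3.1, 0.9]
width: 0.0007
```

```bash
python3 path.py .2,0 .25,0 .3,0 .35,0
python3 - <<'E'
from h import *
snap('scene','scene3')
crop('scene3',260,80,460,240,4,'c8')
E
```

```text
3.0 [0.4762 0.1546 0.0738] -0.336 [2.88 3.06 0.87]
.2,0 dyaw 0.55 dx -0.091 dy -0.138 dz 0.005
.25,0 dyaw 1.12 dx -0.177 dy -0.283 dz 0.005
.3,0 dyaw 1.70 dx -0.255 dy -0.433 dz 0.005
.35,0 dyaw 2.27 dx -0.326 dy -0.586 dz 0.005
```

View pics/c8.png

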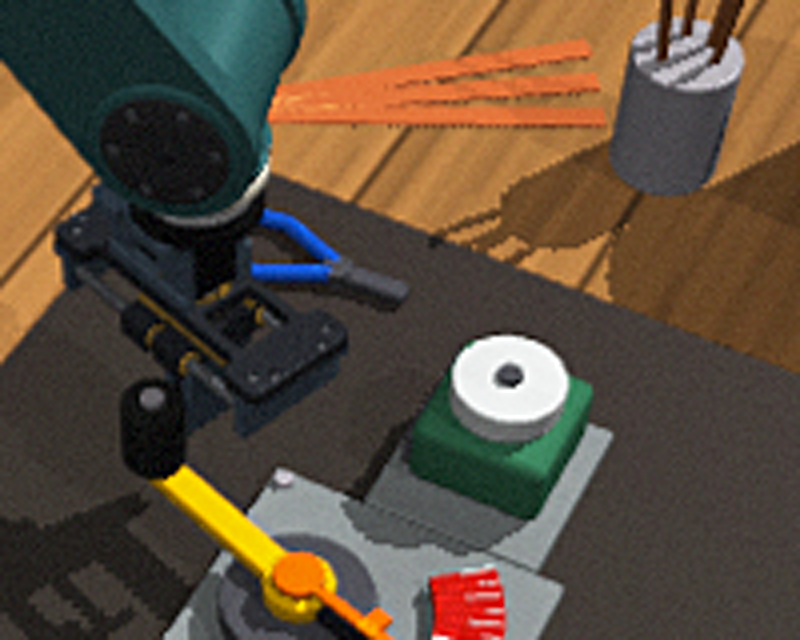

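Request:
step_arm(moves=[[[0,0,0.28,-0.046,-0.069,0,0],[0,0,0.55,-0.091,-0.138,0,0],[0,0,0.84,-0.135,-0.21,0,0],[0,0,1.12,-0.177,-0.283,0,0],[0,0,1.41,-0.217,-0.357,0,0],[0,0,1.7,-0.255,-0.433,0,0],[0,0,1.98,-0.291,-0.509,0,0],[0,0,2.27,-0.326,-0.586,0,0]]])

```text
time: 3.85
tool_pos: [0.4628, 0.1307, 0.0737]
orientation: [-1.568, -0.002, -0.134]
wrist_force: [3.1, 3.2, -0.2]
width: 0.0004
```

```bash
python3 path.py .37,0 .39,0 .41,0 .43,0 .45,0
```

```text
3.85 [0.4628 0.1307 0.0737] -0.134 [ 3.15  3.19 -0.15]
.37,0 dyaw 0.19 dx -0.018 dy -0.050 dz 0.007
.39,0 dyaw 0.42 dx -0.043 dy -0.113 dz 0.007
.41,0 dyaw 0.65 dx -0.066 dy -0.176 dz 0.007
.43,0 dyaw 0.88 dx -0.089 dy -0.240 dz 0.007
.45,0 dyaw 1.11 dx -0.110 dy -0.304 dz 0.007
```

Run:
```python
from h import *
snap('wrist','wrist4');snap('side','side4');print(robot.get_state()['wrist_force'],robot.get_state()['ft_torque'])
crop('side4',180,130,380,280,4,'c9')
```

```text
[ 2.67693601  3.30074905 -0.20446518] [ 5.19375490e-01 -4.11479762e-01 -3.71402681e-04]
```

View pics/wrist4.png

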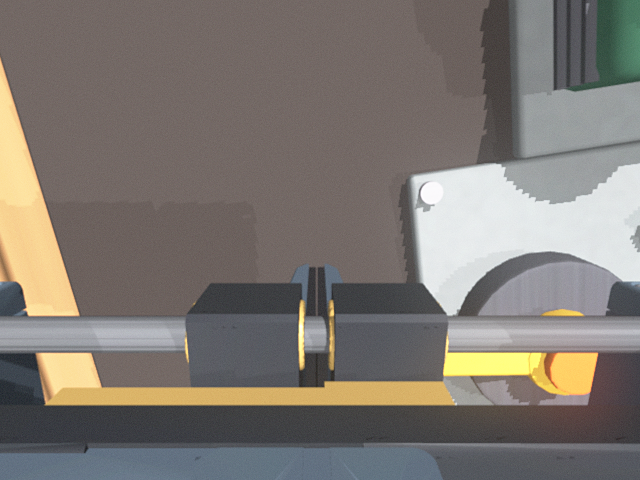

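View pics/c9.png

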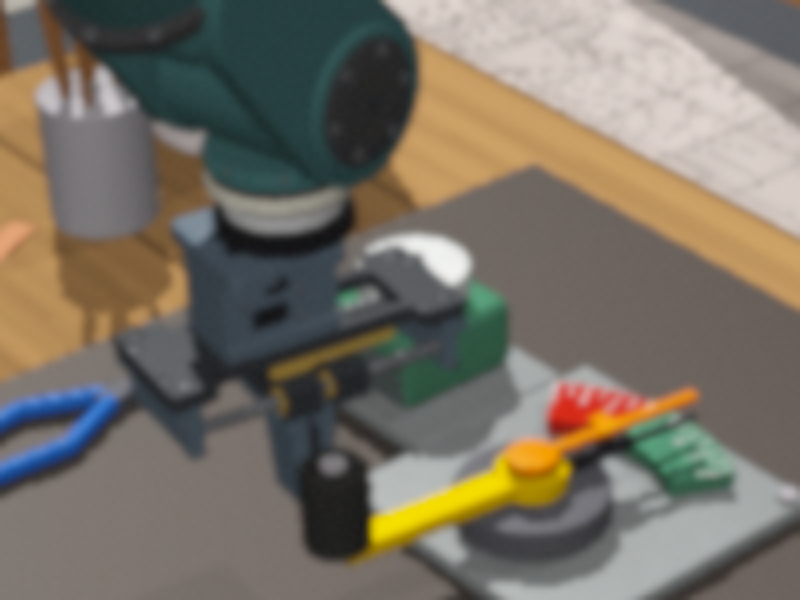

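Run:
```python
from h import *
snap('scene','scene4')
print(atz('side4',(263.3,245.5),.119))
crop('scene4',250,80,410,240,5,'c10')
```

```text
[0.46023142 0.09202013 0.119     ]
```

View pics/c10.png

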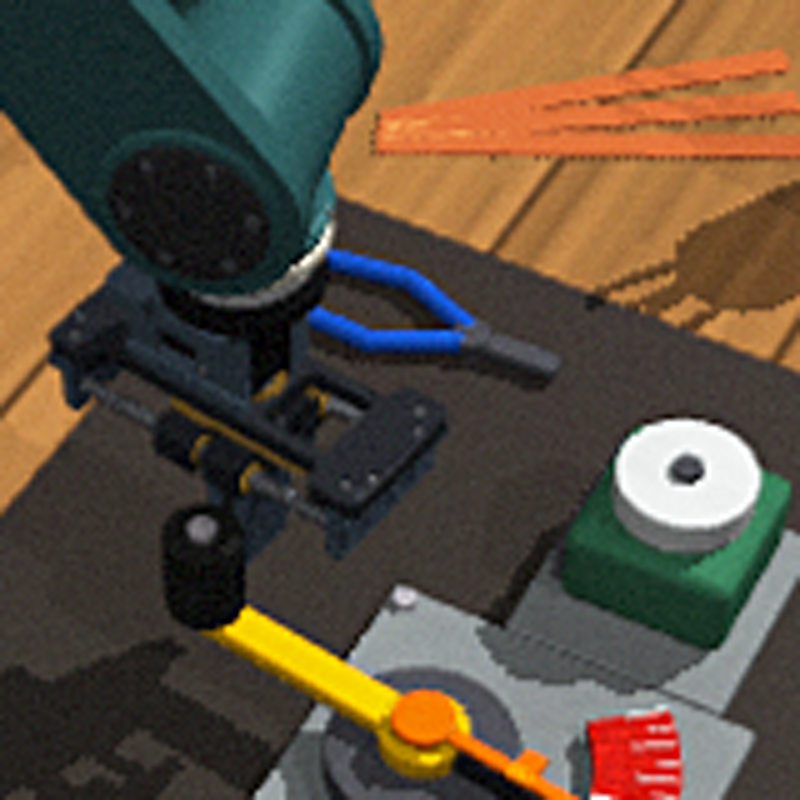

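Request:
step_arm(moves=[[[0,0,0.2,0.03,-0.05,0,0],[0,0,0.42,0.0,-0.113,0,0],[0,0,0.65,-0.03,-0.176,0,0],[0,0,0.65,-0.03,-0.176,0,0]]])

```text
time: 4.4
tool_pos: [0.4611, 0.1235, 0.0735]
orientation: [-1.568, -0.001, -0.079]
wrist_force: [-0.5, 3.8, -2.5]
width: 0.0002
```

```bash
python3 path.py .41,0 .43,0 .45,0 .47,0 .49,0; python3 -c "
from h import *
print(robot.get_state()['ft_torque'])"
```

```text
4.4 [0.4611 0.1235 0.0735] -0.079 [-0.51  3.79 -2.5 ]
.41,0 dyaw 0.02 dx -0.024 dy 0.004 dz 0.012
.43,0 dyaw 0.25 dx -0.046 dy -0.059 dz 0.012
.45,0 dyaw 0.48 dx -0.067 dy -0.124 dz 0.012
.47,0 dyaw 0.71 dx -0.087 dy -0.188 dz 0.012
.49,0 dyaw 0.93 dx -0.105 dy -0.253 dz 0.012
[ 0.7132845   0.07156204 -0.02042822]
```

Request:
step_arm(moves=[[[0,0,0.25,-0.02,-0.06,0.0,0],[0,0,0.48,-0.045,-0.124,0.0,0],[0,0,0.48,-0.045,-0.124,0.0,0]]])

```text
time: 4.7
tool_pos: [0.4593, 0.1183, 0.0735]
orientation: [-1.568, -0.001, -0.036]
wrist_force: [0.5, 3.2, -1.8]
width: 0.0003
```

```bash
python3 path.py .45,0 .47,0 .49,0 .51,0
```

```text
4.7 [0.4593 0.1183 0.0735] -0.036 [ 0.54  3.19 -1.81]
.45,0 dyaw -0.01 dx -0.021 dy 0.006 dz 0.012
.47,0 dyaw 0.22 dx -0.041 dy -0.059 dz 0.012
.49,0 dyaw 0.45 dx -0.059 dy -0.124 dz 0.012
.51,0 dyaw 0.68 dx -0.076 dy -0.189 dz 0.012
```

Request:
step_arm(moves=[[[0,0,0.22,-0.02,-0.06,0.0,0],[0,0,0.45,-0.04,-0.124,0.0,0],[0,0,0.45,-0.04,-0.124,0.0,0]]])

```text
time: 5.0
tool_pos: [0.4577, 0.1131, 0.0736]
orientation: [-1.568, -0.001, 0.003]
wrist_force: [1.4, 3.4, -1.6]
width: 0.0001
```

```bash
python3 path.py .49,0 .51,0 .53,0 .55,0
```

```text
5.0 [0.4577 0.1131 0.0736] 0.003 [ 1.39  3.44 -1.57]
.49,0 dyaw -0.01 dx -0.020 dy 0.007 dz 0.011
.51,0 dyaw 0.22 dx -0.037 dy -0.059 dz 0.011
.53,0 dyaw 0.45 dx -0.053 dy -0.124 dz 0.011
.55,0 dyaw 0.68 dx -0.068 dy -0.190 dz 0.011
```

Request:
step_arm(moves=[[[0,0,0.22,-0.01,-0.06,0.0,0],[0,0,0.45,-0.02,-0.124,0.0,0],[0,0,0.45,-0.025,-0.124,0.0,0]]])

```text
time: 5.3
tool_pos: [0.4565, 0.1079, 0.0735]
orientation: [-1.569, -0.001, 0.043]
wrist_force: [-1.1, 4.5, -0.1]
width: 0.0005
```

```bash
python3 path.py .53,0 .55,0 .57,0 .59,0
```

```text
5.3 [0.4565 0.1079 0.0735] 0.043 [-1.1   4.53 -0.12]
.53,0 dyaw -0.01 dx -0.022 dy 0.006 dz 0.012
.55,0 dyaw 0.22 dx -0.037 dy -0.060 dz 0.012
.57,0 dyaw 0.45 dx -0.050 dy -0.126 dz 0.012
.59,0 dyaw 0.68 dx -0.062 dy -0.192 dz 0.012
```

Request:
step_arm(moves=[[[0,0,0.22,-0.015,-0.06,0.0,0],[0,0,0.45,-0.03,-0.124,0.0,0],[0,0,0.45,-0.03,-0.124,0.0,0]]])

```text
time: 5.6
tool_pos: [0.4554, 0.1028, 0.0736]
orientation: [-1.569, -0.001, 0.083]
wrist_force: [1.0, 4.2, -2.3]
width: 0.0005
```

```bash
python3 path.py .57,0 .59,0 .61,0 .63,0
```

```text
5.6 [0.4554 0.1028 0.0736] 0.083 [ 0.99  4.25 -2.27]
.57,0 dyaw -0.01 dx -0.022 dy 0.002 dz 0.011
.59,0 dyaw 0.22 dx -0.034 dy -0.064 dz 0.011
.61,0 dyaw 0.45 dx -0.045 dy -0.131 dz 0.011
.63,0 dyaw 0.68 dx -0.054 dy -0.197 dz 0.011
```

Request:
step_arm(moves=[[[0,0,0.22,-0.01,-0.064,0.0,0],[0,0,0.45,-0.022,-0.131,0.01,0],[0,0,0.45,-0.022,-0.131,0.01,0]]])

```text
time: 5.9
tool_pos: [0.4543, 0.0973, 0.0739]
orientation: [-1.569, -0.001, 0.123]
wrist_force: [0.2, 5.2, -2.8]
width: 0.0003
```

```bash
python3 path.py .61,0 .63,0 .65,0 .67,0
```

```text
5.9 [0.4543 0.0973 0.0739] 0.123 [ 0.2   5.21 -2.8 ]
.61,0 dyaw -0.00 dx -0.018 dy 0.006 dz 0.002
.63,0 dyaw 0.23 dx -0.027 dy -0.061 dz 0.002
.65,0 dyaw 0.46 dx -0.035 dy -0.128 dz 0.002
.67,0 dyaw 0.69 dx -0.042 dy -0.195 dz 0.002
```

Request:
step_arm(moves=[[[0,0,0.22,-0.005,-0.061,0.0,0],[0,0,0.46,-0.015,-0.128,0.0,0],[0,0,0.46,-0.015,-0.128,0.0,0]]])

```text
time: 6.2
tool_pos: [0.4536, 0.092, 0.0739]
orientation: [-1.569, -0.001, 0.163]
wrist_force: [-0.2, 4.8, -1.6]
width: 0.0006
```

```bash
python3 path.py .65,0 .67,0 .69,0 .71,0
```

```text
6.2 [0.4536 0.092  0.0739] 0.163 [-0.18  4.78 -1.61]
.65,0 dyaw -0.00 dx -0.018 dy 0.004 dz 0.003
.67,0 dyaw 0.22 dx -0.025 dy -0.063 dz 0.003
.69,0 dyaw 0.45 dx -0.030 dy -0.130 dz 0.003
.71,0 dyaw 0.68 dx -0.034 dy -0.198 dz 0.003
```

Request:
step_arm(moves=[[[0,0,0.22,-0.005,-0.063,0.0,0],[0,0,0.45,-0.01,-0.13,0.0,0],[0,0,0.45,-0.01,-0.13,0.0,0]]])

```text
time: 6.5
tool_pos: [0.4532, 0.0868, 0.0739]
orientation: [-1.569, -0.001, 0.202]
wrist_force: [0.9, 5.2, -1.9]
width: 0.0001
```

```bash
python3 path.py .69,0 .71,0 .73,0 .75,0
```

```text
6.5 [0.4532 0.0868 0.0739] 0.202 [ 0.87  5.23 -1.86]
.69,0 dyaw 0.01 dx -0.021 dy 0.001 dz 0.003
.71,0 dyaw 0.24 dx -0.025 dy -0.066 dz 0.003
.73,0 dyaw 0.47 dx -0.027 dy -0.133 dz 0.003
.75,0 dyaw 0.70 dx -0.028 dy -0.201 dz 0.003
```

Request:
step_arm(moves=[[[0,0,0.24,0.0,-0.066,0.0,0],[0,0,0.47,-0.003,-0.133,0.0,0],[0,0,0.47,-0.003,-0.133,0.0,0]]])

```text
time: 6.8
tool_pos: [0.453, 0.0814, 0.0739]
orientation: [-1.568, -0.0, 0.242]
wrist_force: [-0.8, 4.0, -1.6]
width: 0.0006
```

```bash
python3 path.py .73,0 .75,0 .77,0 .79,0
```

```text
6.8 [0.453  0.0814 0.0739] 0.242 [-0.85  4.03 -1.6 ]
.73,0 dyaw 0.01 dx -0.021 dy 0.001 dz 0.003
.75,0 dyaw 0.24 dx -0.022 dy -0.067 dz 0.003
.77,0 dyaw 0.46 dx -0.022 dy -0.134 dz 0.003
.79,0 dyaw 0.69 dx -0.021 dy -0.202 dz 0.003
```

Request:
step_arm(moves=[[[0,0,0.24,-0.001,-0.067,0.0,0],[0,0,0.46,-0.001,-0.134,0.0,0],[0,0,0.46,-0.001,-0.134,0.0,0]]])

```text
time: 7.1
tool_pos: [0.4529, 0.0761, 0.0739]
orientation: [-1.568, -0.0, 0.281]
wrist_force: [-0.3, 4.8, -1.7]
width: 0.0006
```

```bash
python3 path.py .77,0 .79,0 .81,0 .83,0
```

```text
7.1 [0.4529 0.0761 0.0739] 0.281 [-0.31  4.81 -1.73]
.77,0 dyaw 0.01 dx -0.020 dy -0.001 dz 0.003
.79,0 dyaw 0.24 dx -0.019 dy -0.068 dz 0.003
.81,0 dyaw 0.47 dx -0.016 dy -0.136 dz 0.003
.83,0 dyaw 0.70 dx -0.012 dy -0.203 dz 0.003
```

Request:
step_arm(moves=[[[0,0,0.24,0.001,-0.068,0.0,0],[0,0,0.47,0.004,-0.136,0.0,0],[0,0,0.47,0.004,-0.136,0.0,0]]])

```text
time: 7.4
tool_pos: [0.4532, 0.0707, 0.0739]
orientation: [-1.568, -0.0, 0.321]
wrist_force: [0.2, 5.1, -2.3]
width: 0.0004
```

```bash
python3 path.py .81,0 .83,0 .85,0 .87,0
```

```text
7.4 [0.4532 0.0707 0.0739] 0.321 [ 0.21  5.13 -2.29]
.81,0 dyaw 0.02 dx -0.022 dy -0.001 dz 0.003
.83,0 dyaw 0.24 dx -0.018 dy -0.068 dz 0.003
.85,0 dyaw 0.47 dx -0.012 dy -0.135 dz 0.003
.87,0 dyaw 0.70 dx -0.005 dy -0.202 dz 0.003
```

Request:
step_arm(moves=[[[0,0,0.24,0.003,-0.068,0.0,0],[0,0,0.47,0.009,-0.135,0.0,0],[0,0,0.47,0.009,-0.135,0.0,0]]])

```text
time: 7.7
tool_pos: [0.4535, 0.066, 0.0739]
orientation: [-1.567, -0.001, 0.36]
wrist_force: [-0.8, 19.0, -2.6]
width: 0.0009
```

```bash
python3 path.py .85,0 .87,0 .89,0 .91,0
```

```text
7.7 [0.4535 0.066  0.0739] 0.36 [-0.83 18.98 -2.6 ]
.85,0 dyaw 0.03 dx -0.020 dy -0.018 dz 0.003
.87,0 dyaw 0.26 dx -0.013 dy -0.085 dz 0.003
.89,0 dyaw 0.48 dx -0.005 dy -0.152 dz 0.003
.91,0 dyaw 0.71 dx 0.004 dy -0.219 dz 0.003
```

Request:
step_arm(moves=[[[0,0,0,0.0,0.015,0.0,0],[0,0,0,0.0,0.015,0.0,0]]])

```text
time: 7.9
tool_pos: [0.4532, 0.0673, 0.0739]
orientation: [-1.566, -0.0, 0.358]
wrist_force: [-1.6, 12.2, -0.5]
width: 0.0004
```

```bash
python3 path.py .85,0
```

```text
7.9 [0.4532 0.0673 0.0739] 0.358 [-1.59 12.22 -0.46]
.85,0 dyaw 0.05 dx -0.014 dy -0.051 dz 0.003
```

Request:
step_arm(moves=[[[0,0,0,0.003,-0.028,0.0,0],[0,0,0,0.003,-0.028,0.0,0]]])

```text
time: 8.1
tool_pos: [0.4533, 0.0669, 0.0739]
orientation: [-1.566, -0.001, 0.356]
wrist_force: [-1.6, 14.3, -1.6]
width: 0.0004
```

```bash
python3 path.py .85,0
```

```text
8.1 [0.4533 0.0669 0.0739] 0.356 [-1.58 14.29 -1.58]
.85,0 dyaw 0.07 dx -0.016 dy -0.042 dz 0.003
```

Request:
step_arm(moves=[[[0,0,0,0.002,-0.023,0.0,0],[0,0,0,0.002,-0.023,0.0,0],[0,0,0,0.002,-0.023,0.0,0],[0,0,0,0.002,-0.023,0.0,0],[0,0,0,0.002,-0.023,0.0,0]]])

```text
time: 8.6
tool_pos: [0.4534, 0.0668, 0.0739]
orientation: [-1.565, -0.001, 0.354]
wrist_force: [-0.9, 13.7, -2.0]
width: 0.0004
```

```bash
python3 path.py .85,0
```

```text
8.6 [0.4534 0.0668 0.0739] 0.354 [-0.9  13.72 -2.03]
.85,0 dyaw 0.10 dx -0.018 dy -0.038 dz 0.002
```

Slightly under 15 N; nudge and hold for more than a second.

Request:
step_arm(moves=[[[0,0,0.02,0.002,-0.033,0.0,0],[0,0,0.02,0.002,-0.033,0.0,0],[0,0,0.02,0.002,-0.033,0.0,0],[0,0,0.02,0.002,-0.033,0.0,0],[0,0,0.02,0.002,-0.033,0.0,0]]])

```text
time: 9.1
tool_pos: [0.4535, 0.0663, 0.074]
orientation: [-1.564, -0.001, 0.353]
wrist_force: [-0.5, 16.7, -2.4]
width: 0.0005
```

```bash
python3 path.py .85,0
```

```text
9.1 [0.4535 0.0663 0.074 ] 0.353 [-0.48 16.72 -2.35]
.85,0 dyaw 0.10 dx -0.021 dy -0.027 dz 0.001
```

Request:
step_arm(moves=[[[0,0,0.03,0.0,-0.019,0.0,0],[0,0,0.03,0.0,-0.019,0.0,0],[0,0,0.03,0.0,-0.019,0.0,0],[0,0,0.03,0.0,-0.019,0.0,0],[0,0,0.03,0.0,-0.019,0.0,0],[0,0,0.03,0.0,-0.019,0.0,0],[0,0,0.03,0.0,-0.019,0.0,0],[0,0,0.03,0.0,-0.019,0.0,0],[0,0,0.03,0.0,-0.019,0.0,0]]])

```text
time: 10.0
tool_pos: [0.4535, 0.0665, 0.074]
orientation: [-1.563, -0.002, 0.354]
wrist_force: [-1.0, 16.1, -1.5]
width: 0.0003
```

```bash
python3 path.py .84,0 .82,0 .8,0 .78,0 .75,0 .7,0 .65,0 .6,0 .55,0 .5,0
```

```text
10.0 [0.4535 0.0665 0.074 ] 0.354 [-1.03 16.11 -1.51]
.84,0 dyaw -0.02 dx -0.023 dy 0.003 dz 0.001
.82,0 dyaw -0.25 dx -0.028 dy 0.071 dz 0.001
.8,0 dyaw -0.48 dx -0.031 dy 0.138 dz 0.001
.78,0 dyaw -0.70 dx -0.033 dy 0.205 dz 0.001
.75,0 dyaw -1.05 dx -0.034 dy 0.306 dz 0.001
.7,0 dyaw -1.62 dx -0.029 dy 0.475 dz 0.001
.65,0 dyaw -2.19 dx -0.015 dy 0.643 dz 0.001
.6,0 dyaw -2.77 dx 0.008 dy 0.810 dz 0.001
.55,0 dyaw -3.34 dx 0.038 dy 0.976 dz 0.001
.5,0 dyaw -3.91 dx 0.077 dy 1.140 dz 0.001
```

Request:
step_arm(moves=[[[0,0,-0.1,-0.002,0.03,0.0,0],[0,0,-0.25,-0.005,0.071,0.0,0],[0,0,-0.48,-0.008,0.138,0.0,0],[0,0,-0.7,-0.01,0.205,0.0,0],[0,0,-1.05,-0.011,0.306,0.0,0],[0,0,-1.33,-0.009,0.39,0.0,0],[0,0,-1.62,-0.006,0.475,0.0,0],[0,0,-1.9,0.001,0.559,0.0,0],[0,0,-2.19,0.008,0.643,0.0,0],[0,0,-2.48,0.02,0.727,0.0,0],[0,0,-2.77,0.031,0.81,0.0,0],[0,0,-3.05,0.046,0.893,0.0,0],[0,0,-3.34,0.061,0.976,0.0,0],[0,0,-3.62,0.08,1.058,0.0,0],[0,0,-3.91,0.1,1.14,0.0,0]]])

```text
time: 11.5
tool_pos: [0.4574, 0.1124, 0.0739]
orientation: [-1.563, -0.001, 0.01]
wrist_force: [-0.3, 4.5, -1.5]
width: 0.0003
```

```bash
python3 path.py .5,0 .45,0 .4,0 .35,0 .3,0 .25,0 .2,0 .15,0
```

```text
11.5 [0.4574 0.1124 0.0739] 0.01 [-0.28  4.45 -1.55]
.5,0 dyaw 0.03 dx -0.020 dy -0.007 dz 0.002
.45,0 dyaw -0.54 dx 0.027 dy 0.154 dz 0.002
.4,0 dyaw -1.12 dx 0.082 dy 0.314 dz 0.002
.35,0 dyaw -1.69 dx 0.145 dy 0.470 dz 0.002
.3,0 dyaw -2.26 dx 0.216 dy 0.623 dz 0.002
.25,0 dyaw -2.84 dx 0.294 dy 0.773 dz 0.002
.2,0 dyaw -3.41 dx 0.380 dy 0.918 dz 0.002
.15,0 dyaw -3.98 dx 0.472 dy 1.059 dz 0.002
```

Request:
step_arm(moves=[[[0,0,-0.27,0.022,0.075,0.0,0],[0,0,-0.54,0.047,0.154,0.0,0],[0,0,-0.83,0.073,0.234,0.0,0],[0,0,-1.12,0.1,0.314,0.0,0],[0,0,-1.4,0.13,0.392,0.0,0],[0,0,-1.69,0.165,0.47,0.0,0],[0,0,-1.98,0.2,0.547,0.0,0],[0,0,-2.26,0.235,0.623,0.0,0],[0,0,-2.55,0.273,0.698,0.0,0],[0,0,-2.84,0.312,0.773,0.0,0],[0,0,-3.12,0.355,0.846,0.0,0],[0,0,-3.41,0.398,0.918,0.0,0],[0,0,-3.7,0.443,0.989,0.0,0],[0,0,-3.98,0.488,1.059,0.0,0]]])

```text
time: 12.9
tool_pos: [0.4771, 0.155, 0.074]
orientation: [-1.563, -0.001, -0.339]
wrist_force: [0.2, 2.8, -1.6]
width: 0.0004
```

```bash
python3 path.py .15,0 .1,0 .05,0 .02,0 0,0 0,.005 0,.01 0,.03
```

```text
12.9 [0.4771 0.155  0.074 ] -0.339 [ 0.16  2.78 -1.6 ]
.15,0 dyaw 0.02 dx -0.020 dy -0.008 dz 0.001
.1,0 dyaw -0.55 dx 0.080 dy 0.128 dz 0.001
.05,0 dyaw -1.12 dx 0.186 dy 0.259 dz 0.001
.02,0 dyaw -1.47 dx 0.253 dy 0.335 dz 0.001
0,0 dyaw -1.70 dx 0.299 dy 0.385 dz 0.001
0,.005 dyaw -1.70 dx 0.357 dy 0.495 dz 0.001
0,.01 dyaw -1.70 dx 0.416 dy 0.605 dz 0.001
0,.03 dyaw -1.70 dx 0.650 dy 1.047 dz 0.001
```

Slower at the end, then clear away.

Request:
step_arm(moves=[[[0,0,-0.28,0.05,0.064,0.0,0],[0,0,-0.55,0.1,0.128,0.0,0],[0,0,-0.83,0.15,0.194,0.0,0],[0,0,-1.12,0.2,0.259,0.0,0],[0,0,-1.3,0.235,0.297,0.0,0],[0,0,-1.47,0.265,0.335,0.0,0],[0,0,-1.6,0.285,0.36,0.0,0],[0,0,-1.7,0.31,0.385,0.0,0],[0,0,-1.7,0.325,0.41,0.0,0],[0,0,-1.7,0.34,0.45,0.0,0],[0,0,-1.7,0.357,0.495,0.0,0],[0,0,-1.7,0.416,0.605,0.0,0],[0,0,-1.7,0.65,1.047,0.0,0],[0,0,-1.7,0.65,1.047,0.5,0],[0,0,-1.7,0.65,1.047,1.5,0],[0,0,-1.7,0.65,1.047,2.5,0],[0,0,-1.7,0.65,1.047,3.5,0]]])

```text
time: 14.6
tool_pos: [0.5034, 0.1979, 0.2157]
orientation: [-1.563, -0.001, -0.487]
wrist_force: [0.7, -0.3, 0.6]
width: 0.0005
```

```bash
python3 path.py
python3 - <<'E'
from h import *
snap('scene','scene5');snap('side','side5')
crop('scene5',280,150,420,270,5.7,'d1');crop('side5',200,170,400,310,4,'d2')
E
```

```text
14.6 [0.5034 0.1979 0.2157] -0.487 [ 0.69 -0.33  0.58]
```

View pics/d1.png

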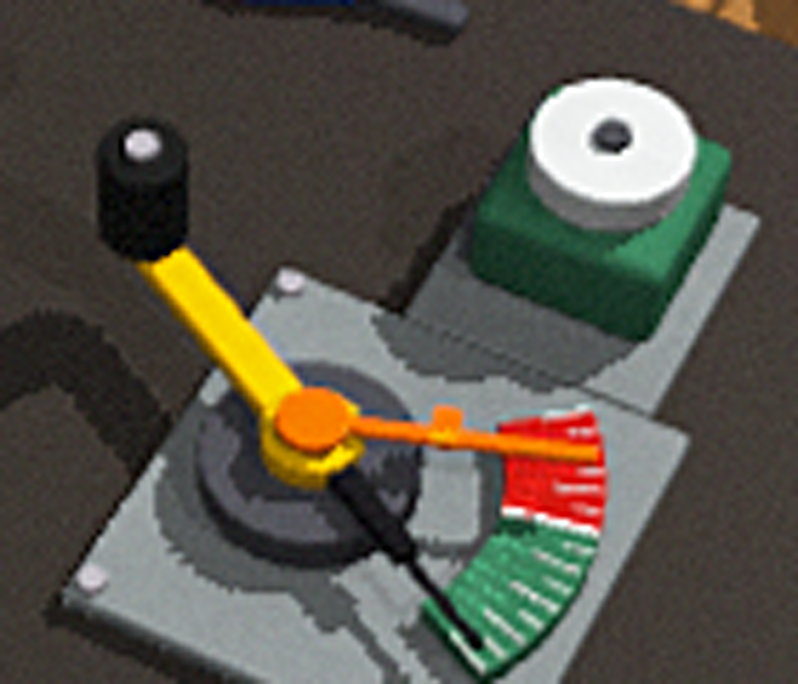

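View pics/d2.png

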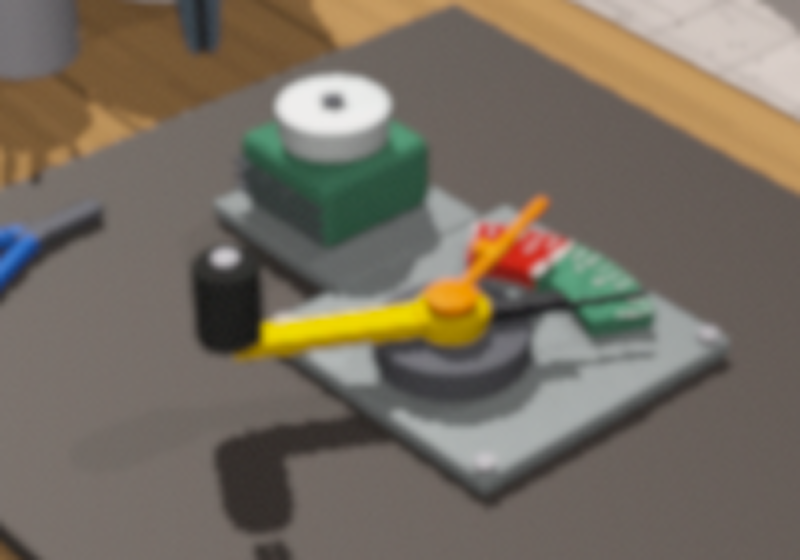

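Run:
```python
from h import *
for f,p in [('scene5',(280+600/5.7,150+453/5.7)),('side5',(200+544/4,170+202/4))]:
  q=atz(f,p,.071); v=q[:2]-[.587,.0777]; print(q,np.hypot(*v),np.arctan2(v[1],v[0])-.0125+.5)
u=np.array([.122,.9925]); b=np.array([.4761,-.2758])
for a in (-.090,-.06,.0,.055,.07,.09): print(a,b+a*u)
```

```text
[0.69851769 0.12096122 0.071     ] 0.11961491883529159 0.8575593569335991
[0.6984158  0.11595238 0.071     ] 0.11779950721049827 0.8182203456183267
-0.09 [ 0.46512  -0.365125]
-0.06 [ 0.46878 -0.33535]
0.0 [ 0.4761 -0.2758]
0.055 [ 0.48281   -0.2212125]
0.07 [ 0.48464  -0.206325]
0.09 [ 0.48708  -0.186475]
```

Request:
step_arm(moves=[[[0,0,0.4,0,-0.9,0.0,0],[0,0,0.8,0,-1.9,0.0,0],[0,0,1.2,0,-2.9,0.0,0],[0,0,1.6,0,-3.9,0.0,0],[0,0,2,0,-4.9,0.0,0],[0,0,2.4,0,-5.9,0.0,0],[0,0,2.8,0,-6.9,0.0,0],[0,0,3.2,-0.2,-7.9,0.0,0],[0,0,3.6,-0.3,-8.9,0.0,0],[0,0,4,-0.5,-9.9,0.0,0],[0,0,4.18,-0.5,-10.35,0.0,0],[0,0,4.18,-0.5,-10.35,0,0],[0,0,4.18,-0.5,-10.35,0,0]]])

```text
time: 16.0
tool_pos: [0.4866, -0.2147, 0.2191]
orientation: [-1.557, -0.006, -0.124]
wrist_force: [0.4, 0.4, 0.2]
width: 0.0002
```

Run:
```python
from h import *
snap('side','side6')
s=robot.get_state();print(s['time'],s['tool_pos'],s['orientation'])
u=np.array([.122,.9925]); b=np.array([.4761,-.2758])
for a in (.06,.032,.01,-.009): print(a,(b+a*u-s['tool_pos'][:2])/.04,(.098-s['tool_pos'][2])/.04)
```

```text
16.05 [ 0.48655587 -0.21427595  0.21917434] [-1.55675243 -0.00654359 -0.12275909]
0.06 [-0.07839663 -0.04935122] -3.02935852005881
0.032 [-0.16379663 -0.74410122] -3.02935852005881
0.01 [-0.23089663 -1.28997622] -3.02935852005881
-0.009 [-0.28884663 -1.76141372] -3.02935852005881
```

View pics/side6.png

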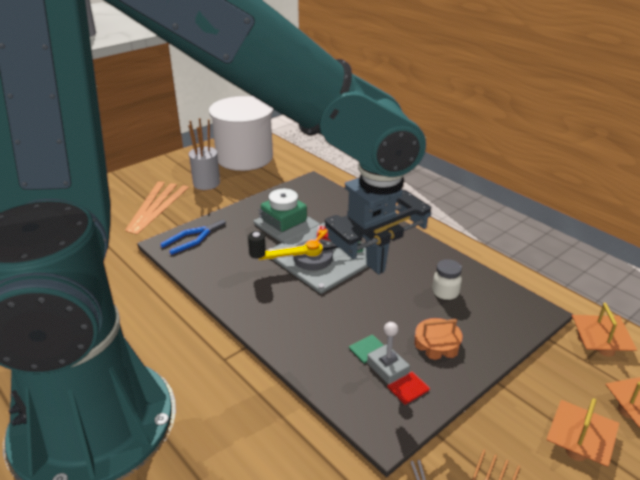

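Request:
step_arm(moves=[[[0,0,0,-0.08,-0.05,-1,0],[0,0,0,-0.08,-0.05,-2,0],[0,0,0,-0.08,-0.05,-3.03,0],[0,0,0,-0.08,-0.05,-3.03,0],[0,0,0,-0.12,-0.4,-3.03,0],[0,0,0,-0.15,-0.65,-3.03,0],[0,0,0,-0.18,-0.85,-3.03,0],[0,0,0,-0.2,-1.05,-3.03,0],[0,0,0,-0.23,-1.29,-3.03,0],[0,0,0,-0.25,-1.45,-3.03,0],[0,0,0,-0.26,-1.6,-3.03,0],[0,0,0,-0.26,-1.6,-3.03,0]]])

```text
time: 17.25
tool_pos: [0.4761, -0.279, 0.098]
orientation: [-1.557, -0.006, -0.123]
wrist_force: [-0.1, 0.2, 0.1]
width: 0.0003
```

Run:
```python
from h import *
snap('side','side7');snap('scene','scene7')
s=robot.get_state();print(s['time'],s['tool_pos'],s['orientation'],s['wrist_force'])
crop('side7',330,230,490,430,3,'d3');crop('scene7',140,230,300,390,4,'d4')
```

```text
17.35 [ 0.47611062 -0.27830852  0.09789957] [-1.55673226 -0.0063651  -0.12286197] [ 0.48101173 -0.40821322 -0.78065755]
```

View pics/d3.png

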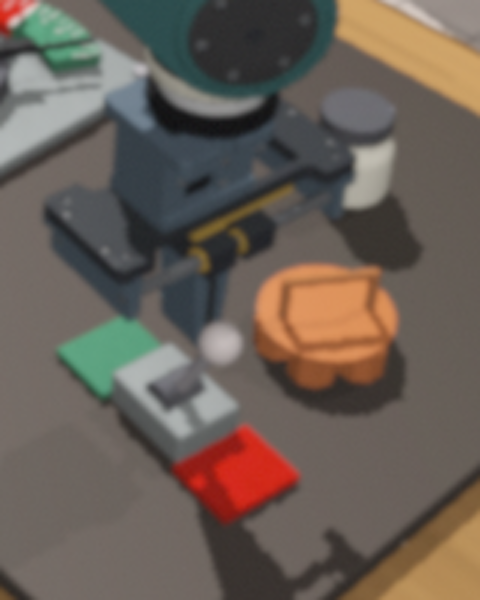

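View pics/d4.png

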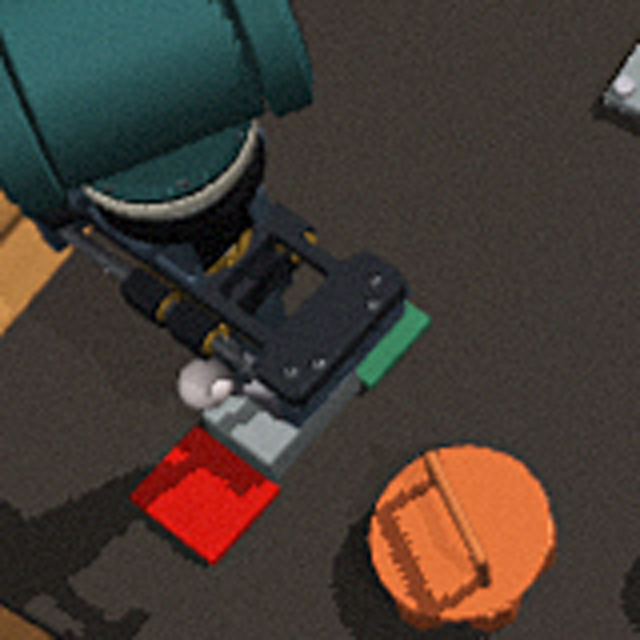

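Request:
step_arm(moves=[[[0,0,0,-0.01,-0.08,0,0],[0,0,0,-0.02,-0.15,0,0],[0,0,0,-0.02,-0.15,0,0]]])

```text
time: 17.65
tool_pos: [0.4752, -0.2832, 0.0976]
orientation: [-1.554, -0.006, -0.124]
wrist_force: [3.8, 12.4, 2.0]
width: 0.0006
```

Request:
step_arm(moves=[[[0,0,0,0.02,0.2,0,0],[0,0,0,0.1,0.7,0,0],[0,0,0,0.2,1.4,0,0],[0,0,0,0.2,1.6,1,0],[0,0,0,0.2,1.6,2,0],[0,0,0,0.2,2.6,3,0],[0,0,0,0.2,3.4,3,0],[0,0,0,0.2,3.4,3,0]]])

```text
time: 18.45
tool_pos: [0.4835, -0.1446, 0.2192]
orientation: [-1.555, -0.008, -0.121]
wrist_force: [-0.3, -1.1, -0.4]
width: 0.0004
```

Run:
```python
from h import *
snap('side','side8');snap('scene','scene8')
s=robot.get_state();print(s['time'],s['tool_pos'],s['wrist_force'])
cv2.imwrite('pics/d6.png',cv2.imread('pics/scene8.png'))
u=np.array([.122,.9925]); b=np.array([.4761,-.2758])
k=np.r_[b-.038*u,.110]
print(proj('side8',k),proj('scene8',k))
crop('side8',330,230,490,430,3,'d5')
```

```text
18.55 [ 0.48325905 -0.14667219  0.21786851] [-0.56093421 -0.65656985 -0.26257415]
[[404.11003001 345.53010198]] [[190.84409045 327.6459892 ]]
```

View pics/d5.png

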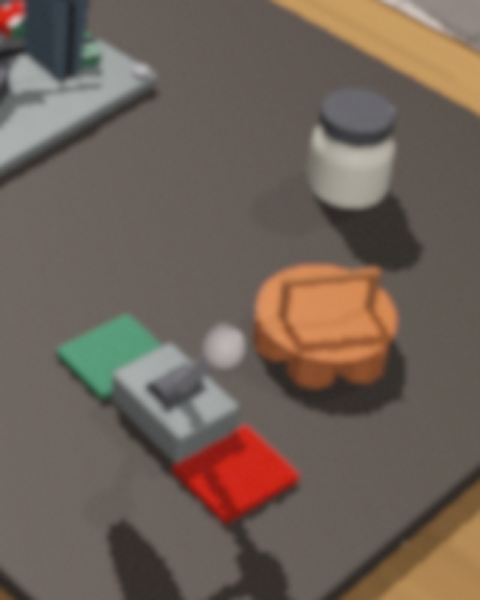

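View pics/d6.png

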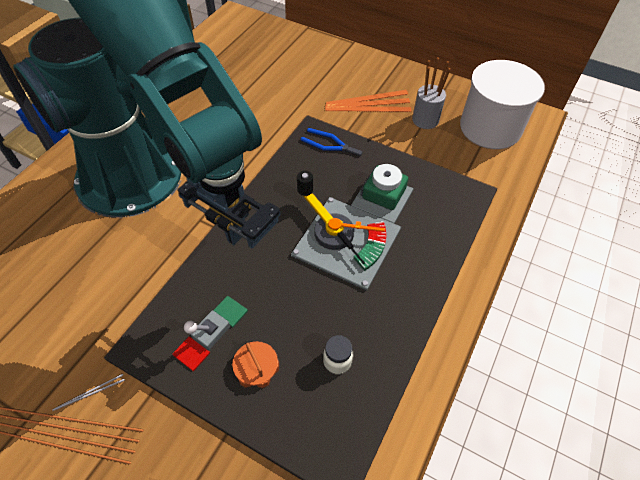

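```bash
python3 -c "
from cell import robot
print(robot.finish_job())"
```

```text
the job is handed in; nothing more can be done
None
```

I did every step in the order asked and handed the job in at about 18.5 s. No verdict was reported.

- **Stop:** I pushed the roller through its travel with the closed fingers. The force jumped from about 5 N to 19 N at a deflection of about 0.84 rad. That 19 N was the highest reading, but the force is only reported at the end of each move, so I did not see values in between.
- **Hold:** I held the arm there for about 2 s at roughly 14 to 16 N. I had to trim it: it briefly dropped to 12 N before settling.
- **Return:** I eased the arm back in small steps with the fingers kept against it. The last picture before pushing the lever shows the black pointer back at the start of the scale.
- **Telltale:** I never went near it. From the two cameras I worked out 0.86 and 0.82 rad. They differ by about 0.04 rad, but both are well past the 0.698 rad border, so the reading is red.
- **Result lever:** I pushed it towards the red plate until it met about 12 N against its end. In the last side picture the knob is within 1 pixel of where the fully-over red position should appear.
- **Bystanders:** The stamp, pliers and pot look unmoved in the last pictures, and the robot ended clear of everything.

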